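# Slide a circuit board along guide rails under the bench magnifier

## Robot

A 6-joint arm with a two-finger parallel gripper is mounted at the origin on the work surface. World frame = base frame: x ahead of the robot, y to its left, z up, the work surface at z = 0. Lengths are in m, angles in rad, forces in N, time in s.
With the tool pointing down it reaches from about 0.35 to 0.975 m from the base axis. Payload 4.9 kg.
Tool frame: the origin (TCP) lies midway between the tips of the shut fingers; the grasp point (between the pads) lies ctrl.grip_depth behind it (ctrl.grip_depth is the distance from the TCP to the grasp point, in m); z points along the fingers, y is the line along which they close (so a half turn about z gives the same grasp; the last joint's range is limited). The gripper opens to 85 mm and grips with 20 to 120 N. Pads are 22 mm wide; open, the fingers measure 114 mm over their backs; the gripper's body (76 mm by 85 mm) begins 54 mm behind the grasp point. The pads swing forward as they close: fully open they stand 13 mm farther back than shut.
Start: joints at [1.228, 0.053, 1.613, -0, 1.476, -0.119], TCP at [0.139, 0.609, 0.231] pointing down, gripper open.
Joint ranges: [-3.01, 3.01], [-1.01, 2.22], [0.06, 2.58], [-1.02, 4.17], [0.09, 2.62], [-3.14, 3.14]. Speed limits (rad/s): [2.57, 2.57, 3.14, 3.14, 3.14, 3.14].

## Interface

Orientations are given as a rotation vector (axis times angle).
In Python, from station import ctrl, get_image, camera_model gives the robot as it stands. The module is installed in compiled form; this text tells all that it offers.
- The arm moves only by the shell command python3 -m crank 'ROWS' [FORCE]. ROWS is JSON, a list of rows, each a list of 7 numbers: the shift along the tool's x, y, z in mm, then the turn, a rotation vector about the tool's x, y, z in rad, then the opening, from -1 (shut) to 1 (fully open). A call has exactly 10 rows; each row shifts and turns the commanded pose from where the row before left it, along the tool's axes as they then stand; what a row does not reach is not made up. A row lasts 1/12 s, in which the tool goes at most 41.7 mm and 7.16 degrees, less where a joint would pass 70% of its speed; a pose out of reach is approached as far as the arm can. A call with a gripper value outside its range is refused whole. The fingers move at their own pace and stop on an object; FORCE is the grip in N (left out, the last holds). Time passes only in rows, so rows that do not move let the fingers close, or fill a call up. It gives the time, the measured TCP pose, the force, the opening and the grip force at its end, in the units of the state.
- ctrl.get_obs(): the state, without advancing time (a new reading comes with each control period).
- get_image(name): name is "scene" or "side" or "wrist"; returns the picture (384x512x3 uint8, red, green, blue); there is no depth.
- camera_model(name): a dict with "vertical_fov" (degrees; the focal length in pixels is half the picture's height over the tangent of half this angle, whatever the lens; pixels are square), "cx", "cy" (the principal point, pixels), "R" (3x3) and "t" (3): a world point X has camera coordinates R X + t; the wrist camera has in their place "hand_eye" (4x4, takes a point from camera to tool coordinates, whose origin is the TCP and whose axes are the flange's). Camera axes: x right, y down, z forward; pixel columns grow to the right and rows downward; lengths in m; the calibration is good to about 2 mm. A picture is of the moment at which its call begins: read the wrist's pose just before it. camera_model takes no time and is no camera call.
- ctrl.finish_job(): hands the job in; it is judged then, once.
The state is a dict: "t": time; "q": joint angles; "dq": joint speeds; "effort": joint torques, N m; "tool_pos": TCP position; "tool_rot": TCP orientation; "contact_force": force on the tool from outside, world axes, zero at the start; "wrist_torque": the same for the moment, N m; "opening": finger opening in m; "grip_force": force on a finger pad.
Only numpy, scipy, OpenCV 4.12 (cv2) and the standard library are available. Lean on these libraries where they do the work, as an engineer would, in place of code of your own. Each camera call takes 0.05 s, during which the arm holds its last target. There are 200 camera calls.

## Task

Take the circuit board with the black heatsink off the green mat, lay it in the open end of the guide rails with the heatsink end trailing, and slide it under the rails' lips and beneath the magnifier until its front edge is right up against the stop. Keep the board level all the way and let go of it there. Nothing may touch the magnifier, and leave everything else on the bench as it is.

Things in the scene. Friction and masses are not known exactly. Their poses are not given: they have to be found in the camera images.
- board_heatsink (a point): centre of the black finned heatsink, a block 42 mm long (x), 25 mm thick (y), 38 mm high, fixed on the board to be inspected; 21.4 mm above the board's underside, 55 mm behind its middle, on the centre line. Grip it across the 25 mm. Beside it nothing rises over 3 mm within 37 mm of the centre line; the next tall parts begin 59 mm ahead of this point. Axes: x to the board's front end, z up
- board_middle (a point): middle of the underside of that same green board, same axes: 160 mm (x) by 100 mm (y) by 2.4 mm thick, about 180 g, parts up to 38 mm high, none within 5 mm of the long edges taller than 3 mm. It starts flat on the mat, front end roughly towards the rails
- board_front (a point): middle of the board's front edge on the underside, 80 mm ahead of board_middle, same axes
- track_home (a point): where board_middle lies when the board is home: on the centre line of the fixed guide-rail holder, at the height of its ledges (26 mm above the bench). Axes: x the sliding direction, from the open loading end to the stop; z up. Black base plate 150 mm wide, two aluminium rails whose ledges reach 6 mm under each long edge. Under the lips the side faces are 103 mm apart
- track_lips (a point): on the centre line at ledge height, 50 mm behind track_home: from here to the stop (130 mm) a lip on each rail overhangs the board's edge by about 3.5 mm, leaving a slot 7 mm high; the lips' top is 10 mm above the ledges. Their ends turn slightly upward over the 14 mm before this point
- track_load (a point): on the centre line at ledge height, 148 mm behind track_home: board_middle lies about here when the board rests in the open end, short of the lips. Here the black side guides, 10 mm high above the ledges, stand 112 mm apart, ending 235 mm behind track_home; they funnel to 103 mm between 110 and 60 mm behind track_home
- track_stop (a point): middle of the stop's face at ledge height, 80 mm ahead of track_home; a fixed cross bar with a rubber face, 8 mm high above the ledges
- magnifier_lens (a point): centre of the underside of the fixed magnifier head, a white ring-light head 200 mm across and 34 mm thick with a clear lens, its underside 226 mm above the bench, within 8 mm of straight above track_home. The heatsink ends about 45 mm inside its rim, so a gripper pointing straight down cannot follow: lean it back towards the loading end, 30 to 45 degrees
- magnifier_foot (a point): centre of the magnifier's round foot on the bench, 150 mm across, on the side away from the robot, 205 mm from the lens centre; a post and a jointed arm up to 277 mm high run from here to the head
- plain_board: bystander: a like board without heatsink (white connector instead), 160 x 100 mm, up to 25 mm high, lying to the right beyond the first; origin under its centre
- tweezers: bystander: steel tweezers lying, 130 mm long, 7 mm high; origin at the middle of the underside
- marker: bystander: white marker with blue cap lying, 130 mm long, 14 mm thick; origin at the middle of the underside
- esd_brush: bystander: black brush lying, 170 mm long, origin near its middle underneath
- solder_reel: bystander: solder reel standing on its flange, 62 mm diameter, 45 mm high; origin under its centre
- dispenser: bystander: alcohol dispenser bottle, 70 mm diameter, 127 mm high; origin under its centre
- parts_tray: bystander: black compartment tray 110 x 150 x 22 mm; origin under its centre
Mind the look-alikes: they are no part of the job. What is shaped like the part that bears board_heatsink but pink or white is not meant.

How it is judged:
On the way:
1. the board's front end has entered level under the lips of the rails (x of board_front in the frame of track_home between -0.045 and 0.06 m and y of board_front in the frame of track_home between -0.006 and 0.006 m and z of board_front in the frame of track_home between -0.004 and 0.006 m and angle between board_middle's own z axis and vertical below 0.15 rad), for 0.1 s.
At the end, for the whole second after the job is handed in: The board rests level and still on the ledges under the magnifier, its front edge within 4 mm of the stop, heatsink trailing, within 5 mm of the rails' centre line and 4 mm of ledge height, tilted less than 0.04 rad; the bystanders are where they were, within 30 mm (x of board_front in the frame of track_home above 0.076 m and y of board_front in the frame of track_home between -0.005 and 0.005 m and y of board_middle in the frame of track_home between -0.005 and 0.005 m and z of board_middle in the frame of track_home between -0.004 and 0.004 m and angle between board_middle's own z axis and vertical below 0.04 rad and distance of each of plain_board, tweezers, marker, esd_brush, solder_reel, dispenser, parts_tray from where it was at the start of the episode below 0.03 m and linear speed of board below 0.01 m/s); the robot touches nothing.
It fails at once if something touches the magnifier (contact force between magnifier and anything else above 1 N).
It fails at once if the board is tipped more than about 25 degrees (angle between board_middle's own z axis and vertical above 0.45 rad).
It fails at once if a bystander is pushed more than 30 mm from its place (distance of any of plain_board, tweezers, marker, esd_brush, solder_reel, dispenser, parts_tray from where it was at the start of the episode above 0.03 m).
It also fails if it takes over 58 s, if anything falls off the work surface, if the arm or the gripper's body presses on something with over 40 N, if the wrist force passes 120 N, or if a joint passes its speed limit or range.

## Working session

There is one attempt and no reset: what is moved stays moved. The work goes in short steps, Python scripts to look and compute and a shell command to move; the robot and the scene stay as the last step left them, time stands still between calls to the robot, and variables do not carry over. Pictures are saved under pics/ and viewed, at most 10 in all, crops included, and the job is handed in when it is done.

```bash
mkdir -p pics; cat > h.py <<'E'
import numpy as np,cv2
from station import ctrl,get_image,camera_model
from scipy.spatial.transform import Rotation as R
def snap(n,f):
    im=get_image(n); cv2.imwrite('pics/'+f,cv2.cvtColor(im,cv2.COLOR_RGB2BGR)); return im
def cam(n,obs=None):
    m=camera_model(n); f=192/np.tan(np.radians(m['vertical_fov'])/2)
    if 'R' in m and m['R'] is not None: Rc=np.array(m['R']);t=np.array(m['t'])
    else:
        o=obs; T=np.eye(4);T[:3,:3]=R.from_rotvec(o['tool_rot']).as_matrix();T[:3,3]=o['tool_pos']
        C=np.linalg.inv(T@np.array(m['hand_eye']));Rc=C[:3,:3];t=C[:3,3]
    return f,m['cx'],m['cy'],Rc,t
def at(c,u,v,z):
    f,cx,cy,Rc,t=c; d=Rc.T@np.array([(u-cx)/f,(v-cy)/f,1]); o=-Rc.T@t
    return o+d*(z-o[2])/d[2]
def pix(c,X):
    f,cx,cy,Rc,t=c; p=Rc@np.array(X)+t; return [round(cx+f*p[0]/p[2],1),round(cy+f*p[1]/p[2],1)]
E
python3 - <<'E'
from h import *
a=snap('scene','a.png');b=snap('side','b.png')
o=ctrl.get_obs();print(o,ctrl.grip_depth)
for n in('scene','side'):
    m=camera_model(n);print({k:m[k] for k in m});c=cam(n);print(-c[3].T@c[4])
print(camera_model('wrist'))
E
```

```text
{'t': 0.1, 'q': array([ 1.22796484e+00,  5.32876906e-02,  1.61416358e+00, -1.35544558e-06,
        1.47598494e+00, -1.19002896e-01]), 'dq': array([ 6.33804412e-04, -7.36799045e-04, -4.55698384e-03,  5.30651295e-06,
       -2.13138835e-03,  8.79856257e-04]), 'effort': array([ 4.23509914e-05, -3.94899988e+01, -3.71363425e+01, -1.17163440e-04,
        3.86559666e-03, -5.78669699e-06]), 'tool_pos': array([0.1385391 , 0.60887558, 0.23018379]), 'tool_rot': array([-3.50808338e-01, -3.12152003e+00,  2.81909242e-03]), 'contact_force': array([-0.37180998, -0.4752766 , -0.92706031]), 'wrist_torque': array([ 0.02799542, -0.06119852, -0.0059852 ]), 'grip_force': 0.0, 'opening': 0.08563782087756118} 0.0187
{'vertical_fov': 54.80597048206069, 'cx': 261.2450310515252, 'cy': 186.51407118941708, 'R': array([[-0.87655467,  0.48114626, -0.01225503],
       [ 0.41665665,  0.74582898, -0.51974645],
       [-0.24093391, -0.46069231, -0.85423267]]), 't': array([ 0.44465149, -0.09590075,  1.16561979])}
[0.71055635 0.39457524 0.95131564]
{'vertical_fov': 52.82761930065179, 'cx': 254.23728776444608, 'cy': 193.57117868265848, 'R': array([[ 0.7510674 , -0.66018474,  0.00733869],
       [-0.4631199 , -0.53473113, -0.70681156],
       [ 0.47055044,  0.52746443, -0.70736381]]), 't': array([-0.36832931,  0.31120479,  0.91374813])}
[-0.00919932 -0.55872414  0.86901856]
{'vertical_fov': 69.83976747196726, 'cx': 254.028926491273, 'cy': 189.79731501888168, 'hand_eye': array([[ 2.97468487e-05, -9.51491363e-01, -3.07675453e-01,
         7.88867491e-02],
       [ 9.99999422e-01,  3.58964146e-04, -1.01341999e-03,
        -4.62880339e-04],
       [ 1.07470482e-03, -3.07675245e-01,  9.51490824e-01,
        -1.42905651e-01],
       [ 0.00000000e+00,  0.00000000e+00,  0.00000000e+00,
         1.00000000e+00]])}
```

View pics/a.png

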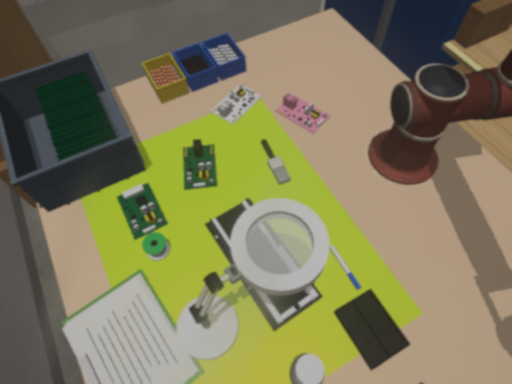

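View pics/b.png

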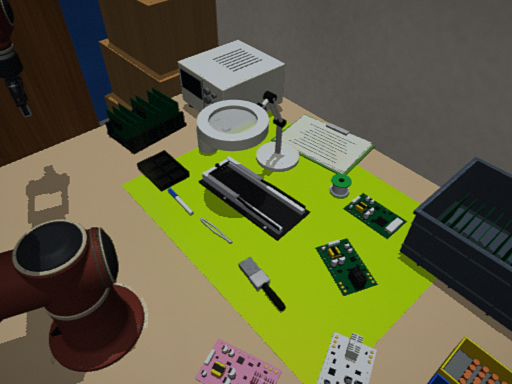

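Candidates: green board with black heatsink, scene (200,165) / side (346,266); green board with white connector, scene (142,210); pink board, scene (302,112); white board, scene (237,103). I choose the first, with its heatsink at scene (198,147).

```bash
python3 - <<'E'
from h import *
a=cv2.imread('pics/a.png');b=cv2.imread('pics/b.png')
A=cv2.resize(a[130:200,170:230],None,fx=6,fy=6,interpolation=2) #420x360
B=cv2.resize(b[230:300,308:384],None,fx=5.8,fy=6,interpolation=2)
cv2.imwrite('pics/c.png',np.hstack([A,B[:420]]))
C=cv2.resize(b[140:245,190:320],None,fx=5.5,fy=5.5,interpolation=2)
cv2.imwrite('pics/d.png',C); print(A.shape,B.shape,C.shape)
E
```

```text
(420, 360, 3) (420, 441, 3) (578, 715, 3)
```

View pics/c.png

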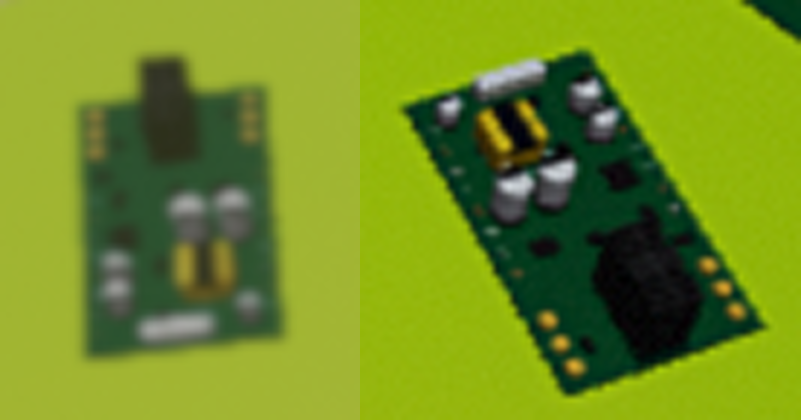

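View pics/d.png

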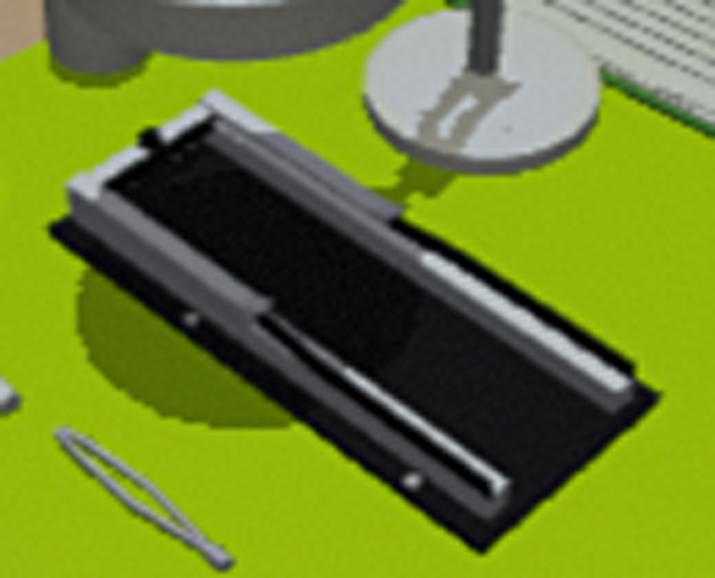

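The crop shows the green board: heatsink at the bottom end (side ~(357,279)), white connector at the front (side ~(336,243)). The rails' open end is at the lower right of the side view (plate corners (278,240) and (310,212)); the stop is at the upper left (~(215,165)).

```bash
python3 - <<'E'
from h import *
np.set_printoptions(precision=4,suppress=True)
s=cam('side');a=cam('scene')
S=lambda u,v,z:at(s,190+u/5.5-.4,140+v/5.5-.4,z)
bs=np.array([at(s,308+(u-360)/5.8-.4,230+v/6-.4,.003) for u,v in((404,107),(590,50),(766,325),(568,393))])
ba=np.array([at(a,170+u/6-.4,130+v/6-.4,.003) for u,v in((284,335),(87,356),(80,105),(262,88))])
for b in(bs,ba):
    print(b[:,:2].ravel(), b.mean(0), [np.linalg.norm(b[i]-b[i-1]) for i in range(4)])
    f=(b[0]+b[1]-b[2]-b[3]);print('yaw',np.arctan2(f[1],f[0]))
P=lambda n,u,v,z:print(n,S(u,v,z)[:2])
P('plate robot-stop',50,230,.005);P('plate robot-load',483,552,.005);P('plate far-load',660,397,.005)
P('lip start robot',270,300,.037);P('lip start far',400,212,.037)
P('lip outer stop robot',70,190,.036);P('stop far top',213,92,.036)
P('ledge end robot',508,487,.026);P('ledge end far',632,380,.026)
c=cv2.imread('pics/a.png');b=cv2.imread('pics/b.png')
cv2.imwrite('pics/e.png',cv2.resize(c[180:335,195:330],None,fx=3.8,fy=3.8,interpolation=2))
E
```

```text
[ 0.5552 -0.1833  0.6492 -0.2205  0.5903 -0.3676  0.4983 -0.3308] [ 0.5732 -0.2755  0.003 ] [np.float64(0.15809477927021476), np.float64(0.10112817530929051), np.float64(0.15844674470095468), np.float64(0.09911270464771678)]
yaw 1.19584291395422
[ 0.5576 -0.1852  0.6489 -0.2221  0.5916 -0.3697  0.5015 -0.3323] [ 0.5749 -0.2773  0.003 ] [np.float64(0.15744652994943165), np.float64(0.09841188990239252), np.float64(0.15835411626360393), np.float64(0.09753462494643984)]
yaw 1.2033246172965395
plate robot-stop [0.4657 0.246 ]
plate robot-load [ 0.4928 -0.0964]
plate far-load [ 0.6407 -0.0824]
lip start robot [0.507  0.0908]
lip start far [0.6093 0.0968]
lip outer stop robot [0.4773 0.2374]
stop far top [0.596  0.2528]
ledge end robot [ 0.5196 -0.0855]
ledge end far [ 0.6226 -0.0756]
```

View pics/e.png

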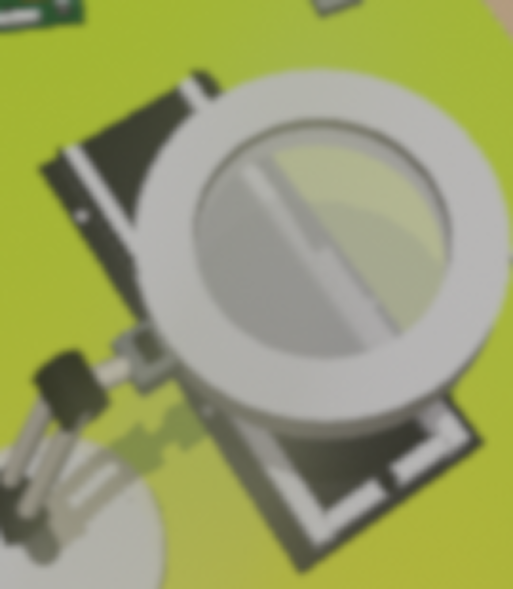

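Scene crop: the rails run under the ring from the load end (~(70..205,70..165) in the crop) to the L-shaped stop (~(320,520)-(460,430)). The sizes match: the board corners agree in both views. Next I compute the moves.

```bash
cat >> h.py <<'E'
np.set_printoptions(precision=4,suppress=True)
def down(yaz,tilt=0,flip=1):
    # tool y at azimuth yaz (= left of fwd); leaning back by tilt
    psi=yaz-np.pi/2; F=np.array([np.cos(psi),np.sin(psi),0]);Z=np.array([0,0,1.]);s,c=np.sin(tilt),np.cos(tilt)
    z=s*F-c*Z; x=-c*F-s*Z
    return np.column_stack([x,np.cross(z,x),z])
def plan(p0,R0,p1,R1,n,rv=None):
    w=(R.from_matrix(R0.T@R1).as_rotvec() if rv is None else np.array(rv))/n
    M=sum(R.from_rotvec(w*k).as_matrix() for k in range(n))
    d=np.linalg.solve(M,R0.T@(np.array(p1)-p0))
    print(n,'rows mm',(d*1000).round(1),'turn',w.round(4)); return np.array(p1),R1
def now():
    o=ctrl.get_obs();return np.array(o['tool_pos']),R.from_rotvec(o['tool_rot']).as_matrix()
E
python3 - <<'E'
from h import *
a=cam('scene');s=cam('side')
A=lambda n,u,v,z:print(n,at(a,195+u/3.8-.4,180+v/3.8-.4,z)[:2])
A('plate load far',40,168,.005);A('plate stop far',302,572,.005);A('plate stop robot',482,440,.005)
A('stop face far',322,515,.034);A('stop face robot',430,432,.034);A('ledge end far',72,152,.026);A('ledge end robot',190,82,.026)
print('white',at(a,237,103,.01),'brush',at(a,267,145,.01),at(a,288,180,.01),'pink',at(a,302,112,.01))
print('lens',at(a,195+322/3.8,180+243/3.8,.255))
p,r=now();print(r)
az=1.347
p1,r1=plan(p,r,[.42*np.cos(az),.42*np.sin(az),.42],r,10)
r2=R.from_rotvec([0,0,-2.3]).as_matrix()@r1
plan(p1,r1,[.45*np.cos(.7),-.45*np.sin(.7),.42],r2,20,rv=[0,0,2.3])
E
```

```text
plate load far [ 0.6414 -0.085 ]
plate stop far [0.6122 0.2559]
plate stop robot [0.4658 0.2415]
stop face far [0.5873 0.2367]
stop face robot [0.4999 0.2256]
ledge end far [ 0.6171 -0.0748]
ledge end robot [ 0.5147 -0.0846]
white [ 0.3557 -0.4497  0.01  ] brush [ 0.3544 -0.2401  0.01  ] [ 0.3639 -0.094   0.01  ] pink [ 0.1826 -0.3046  0.01  ]
lens [0.5467 0.1556 0.255 ]
[[-0.9751  0.222  -0.0006]
 [ 0.222   0.9751 -0.0017]
 [ 0.0002 -0.0018 -1.    ]]
10 rows mm [ -0.  -20.5 -18.9] turn [0. 0. 0.]
20 rows mm [-46.6   4.2   0.1] turn [0.    0.    0.115]
```

```bash
python3 -m crank '[[0,-20.5,-19,0,0,0,1],[0,-20.5,-19,0,0,0,1],[0,-20.5,-19,0,0,0,1],[0,-20.5,-19,0,0,0,1],[0,-20.5,-19,0,0,0,1],[0,-20.5,-19,0,0,0,1],[0,-20.5,-19,0,0,0,1],[0,-20.5,-19,0,0,0,1],[0,-20.5,-19,0,0,0,1],[0,-20.5,-19,0,0,0,1]]' 40
python3 -m crank '[[-31,2.8,0,0,0,0.077,1],[-31,2.8,0,0,0,0.077,1],[-31,2.8,0,0,0,0.077,1],[-31,2.8,0,0,0,0.077,1],[-31,2.8,0,0,0,0.077,1],[-31,2.8,0,0,0,0.077,1],[-31,2.8,0,0,0,0.077,1],[-31,2.8,0,0,0,0.077,1],[-31,2.8,0,0,0,0.077,1],[-31,2.8,0,0,0,0.077,1]]'
python3 -c "
from h import *
o=ctrl.get_obs();print(o['q'],o['tool_pos'],o['t']);print(now()[1])"
```

```text
t: 0.93
tool_pos: [0.0928, 0.4083, 0.4217]
tool_rot: [-0.351, -3.122, 0.001]
contact_force: [0.3, 0.1, 0.6]
opening: 0.0855
grip_force: 0.0
t: 1.77
tool_pos: [0.3635, 0.268, 0.4206]
tool_rot: [-1.503, -2.758, 0.001]
contact_force: [0.6, 0.1, -0.0]
opening: 0.0851
grip_force: 0.0
[ 0.4702 -0.4039  1.7054  0.0001  1.8411 -0.103 ] [0.3635 0.268  0.4206] 1.7667
[[-0.5423  0.8402 -0.001 ]
 [ 0.8402  0.5423 -0.0004]
 [ 0.0002 -0.001  -1.    ]]
```

```bash
python3 -m crank '[[-31,2.8,0,0,0,0.077,1],[-31,2.8,0,0,0,0.077,1],[-31,2.8,0,0,0,0.077,1],[-31,2.8,0,0,0,0.077,1],[-31,2.8,0,0,0,0.077,1],[-31,2.8,0,0,0,0.077,1],[-31,2.8,0,0,0,0.077,1],[-31,2.8,0,0,0,0.077,1],[-31,2.8,0,0,0,0.077,1],[-31,2.8,0,0,0,0.077,1]]'
python3 -m crank '[[-31,2.8,0,0,0,0.077,1],[-31,2.8,0,0,0,0.077,1],[-31,2.8,0,0,0,0.077,1],[-31,2.8,0,0,0,0.077,1],[-31,2.8,0,0,0,0.077,1],[-31,2.8,0,0,0,0.077,1],[-31,2.8,0,0,0,0.077,1],[-31,2.8,0,0,0,0.077,1],[-31,2.8,0,0,0,0.077,1],[-31,2.8,0,0,0,0.077,1]]'
python3 -c "
from h import *
p,r=now();print(ctrl.get_obs()['q'],p)
yaz=np.arctan2(r[1,1],r[0,1]);psi=1.20
rel=yaz-(psi+np.pi/2-2*np.pi);print(yaz,rel)
plan(p,r,[.565,-.30,.27],down(psi+np.pi/2),30,rv=[0,0,rel])"
```

```text
t: 2.6
tool_pos: [0.4582, -0.0205, 0.4206]
tool_rot: [-2.428, -1.992, 0.001]
contact_force: [0.3, 0.2, -0.5]
opening: 0.0853
grip_force: 0.0
t: 3.43
tool_pos: [0.3252, -0.2936, 0.4206]
tool_rot: [-2.999, -0.934, 0.001]
contact_force: [-0.2, -0.9, -0.2]
opening: 0.0851
grip_force: 0.0
[-0.9045 -0.4374  1.7294  0.      1.8506  0.0623] [ 0.3252 -0.2936  0.4206]
-0.9667529150749424 2.545636065309747
30 rows mm [ 8.8 -6.   5. ] turn [0.     0.     0.0849]
```

```bash
for i in 1 2 3; do python3 -m crank '[[8.8,-6,5,0,0,0.085,1],[8.8,-6,5,0,0,0.085,1],[8.8,-6,5,0,0,0.085,1],[8.8,-6,5,0,0,0.085,1],[8.8,-6,5,0,0,0.085,1],[8.8,-6,5,0,0,0.085,1],[8.8,-6,5,0,0,0.085,1],[8.8,-6,5,0,0,0.085,1],[8.8,-6,5,0,0,0.085,1],[8.8,-6,5,0,0,0.085,1]]' | grep -E 'tool'; done
python3 -c "
from h import *
o=ctrl.get_obs();print(o['q']);im=snap('wrist','w1.png');c=cam('wrist',o)
b=cv2.imread('pics/w1.png');cv2.imwrite('pics/w1b.png',cv2.resize(b,None,fx=1.5,fy=1.5,interpolation=2))
print(pix(c,[.574,-.2765,.003]),pix(c,[.554,-.328,.04]))"
```

```text
tool_pos: [0.3968, -0.2162, 0.3706]
tool_rot: [-3.117, 0.386, 0.001]
tool_pos: [0.5002, -0.2193, 0.3204]
tool_rot: [-2.682, 1.637, 0.002]
tool_pos: [0.5661, -0.2991, 0.2702]
tool_rot: [1.768, -2.597, -0.002]
[-0.6022  0.0692  1.5312  0.0001  1.5426  2.9148]
[np.float64(254.5), np.float64(171.8)] [np.float64(254.4), np.float64(138.6)]
```

View pics/w1b.png

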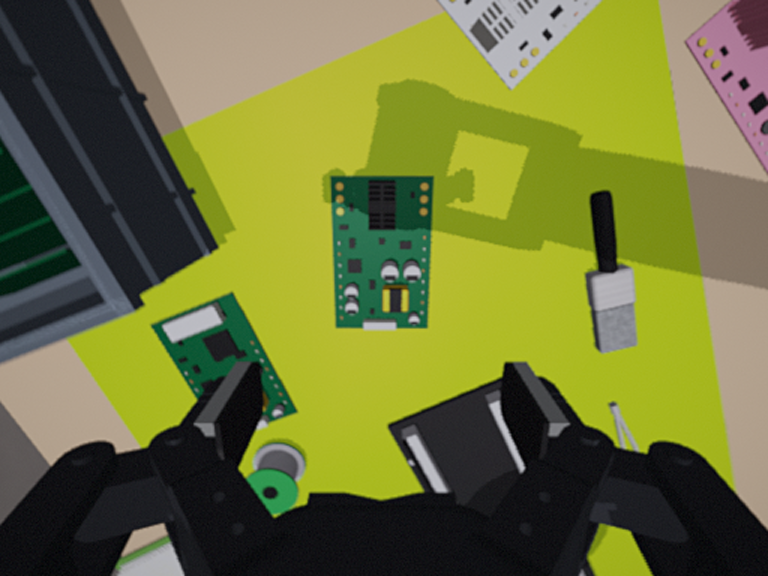

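Wrist view: board corners at (331,177), (433,177), (428,327), (337,327) in the 1.5x picture. The heatsink (~(382,203)) is at the top, the rear, and the bin is well to the left.

```bash
python3 - <<'E'
from h import *
o=ctrl.get_obs();c=cam('wrist',o)
b=np.array([at(c,u/1.5-.2,v/1.5-.2,.003) for u,v in((428,327),(337,327),(331,177),(433,177))])
f=b[0]+b[1]-b[2]-b[3];l=b[0]+b[3]-b[1]-b[2]
print(b[:,:2],b.mean(0),[np.linalg.norm(b[i]-b[i-1]) for i in range(4)],np.arctan2(f[1],f[0]),np.arctan2(l[1],l[0])-np.pi/2)
print('hs top',at(c,382/1.5-.2,205/1.5-.2,.041))
psi=1.20;F=np.array([np.cos(psi),np.sin(psi),0]);m=np.array([.574,-.2765,.0])
hs=m-.055*F+[0,0,.029];r1=down(psi+np.pi/2,.70)
g=ctrl.grip_depth
p,r=now()
pre=hs+r1[:,2]*(g-.11)
p1,r1=plan(p,r,pre,r1,10);print(hs,pre,'final tcp',hs+r1[:,2]*g)
E
```

```text
[[ 0.5555 -0.1891]
 [ 0.6464 -0.2254]
 [ 0.5891 -0.3708]
 [ 0.4982 -0.3346]] [ 0.5723 -0.28    0.003 ] [np.float64(0.15635127602871474), np.float64(0.09787500552388106), np.float64(0.1562679403321029), np.float64(0.09787499643204729)] 1.195536917025328 1.1910608748034521
hs top [ 0.5519 -0.3323  0.041 ]
10 rows mm [14.   0.  13.7] turn [-0.     -0.07   -0.0009]
[ 0.5541 -0.3278  0.029 ] [ 0.5328 -0.3826  0.0988] final tcp [ 0.5584 -0.3165  0.0147]
```

```bash
python3 -m crank '[[14,0,13.7,0,-0.07,0,1],[14,0,13.7,0,-0.07,0,1],[14,0,13.7,0,-0.07,0,1],[14,0,13.7,0,-0.07,0,1],[14,0,13.7,0,-0.07,0,1],[14,0,13.7,0,-0.07,0,1],[14,0,13.7,0,-0.07,0,1],[14,0,13.7,0,-0.07,0,1],[14,0,13.7,0,-0.07,0,1],[14,0,13.7,0,-0.07,0,1]]'
python3 - <<'E'
from h import *
o=ctrl.get_obs();c=cam('wrist',o);print(o['q'])
psi=1.196;F=np.array([np.cos(psi),np.sin(psi),0]);m=np.array([.5735,-.2778,0])
hs=m-.055*F+[0,0,.030];r1=down(psi+np.pi/2,.70)
p,r=now();plan(p,r,hs+r1[:,2]*ctrl.grip_depth,r1,10)
print(pix(c,m-.055*F+[0,0,.042]))
b=snap('wrist','w2.png');cv2.imwrite('pics/w2b.png',cv2.resize(cv2.imread('pics/w2.png'),None,fx=1.5,fy=1.5,interpolation=2))
E
```

```text
t: 6.82
tool_pos: [0.5335, -0.3821, 0.1006]
tool_rot: [-1.419, 2.072, 0.518]
contact_force: [-0.7, -0.7, 0.3]
opening: 0.0852
grip_force: 0.0
[-0.9693  0.4459  1.4932  0.5656  1.6351  2.4523]
10 rows mm [ 0.2  0.1 10.9] turn [0.0001 0.0003 0.0004]
[np.float64(255.0), np.float64(202.9)]
```

View pics/w2b.png

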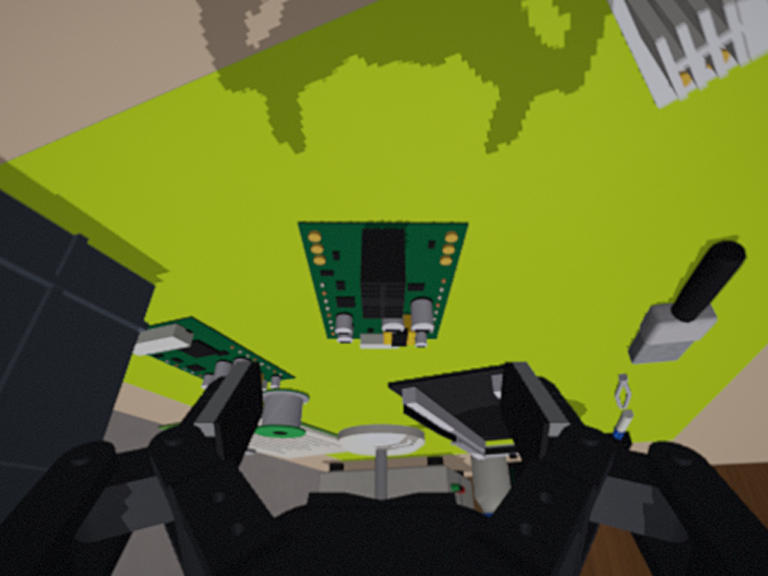

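The heatsink's top is centred at about (382,300) as predicted, with both fingers clear. I descend and grip.

```bash
python3 -m crank '[[0.2,0,11,0,0,0,1],[0.2,0,11,0,0,0,1],[0.2,0,11,0,0,0,1],[0.2,0,11,0,0,0,1],[0.2,0,11,0,0,0,1],[0.2,0,11,0,0,0,1],[0.2,0,11,0,0,0,1],[0.2,0,11,0,0,0,1],[0.2,0,10.5,0,0,0,1],[0.2,0,10,0,0,0,1]]'
python3 -m crank '[[0,0,0,0,0,0,0.2],[0,0,0,0,0,0,-0.2],[0,0,0,0,0,0,-0.6],[0,0,0,0,0,0,-1],[0,0,0,0,0,0,-1],[0,0,0,0,0,0,-1],[0,0,0,0,0,0,-1],[0,0,0,0,0,0,-1],[0,0,0,0,0,0,-1],[0,0,0,0,0,0,-1]]' 50
```

```text
t: 7.7
tool_pos: [0.5588, -0.3171, 0.016]
tool_rot: [-1.419, 2.076, 0.518]
contact_force: [0.2, 0.5, 0.6]
opening: 0.0851
grip_force: 0.0
t: 8.53
tool_pos: [0.5588, -0.319, 0.0177]
tool_rot: [-1.42, 2.076, 0.516]
contact_force: [-2.9, -4.3, 5.8]
opening: 0.0245
grip_force: 50.3
```

```bash
python3 - <<'E'
from h import *
p,r=now();p1,r1=plan(p,r,p+[0,0,.08],r,10)
E
```

```text
10 rows mm [-5.1 -0.  -6.1] turn [0. 0. 0.]
```

```bash
python3 -m crank '[[-1,0,-1.2,0,0,0,-1],[-2.6,0,-3,0,0,0,-1],[-5.1,0,-6.1,0,0,0,-1],[-6.1,0,-7.3,0,0,0,-1],[-6.1,0,-7.3,0,0,0,-1],[-6.1,0,-7.3,0,0,0,-1],[-6.1,0,-7.3,0,0,0,-1],[-6.1,0,-7.3,0,0,0,-1],[-6.1,0,-7.3,0,0,0,-1],[-5.1,0,-6.1,0,0,0,-1]]' 80
python3 - <<'E'
from h import *
o=ctrl.get_obs();c=cam('wrist',o);print(o['q'])
snap('wrist','w3.png');snap('side','s3.png')
A=cv2.resize(cv2.imread('pics/w3.png')[120:260,180:330],None,fx=4,fy=4,interpolation=2)
cv2.imwrite('pics/w3b.png',A)
# grasp model at closing
psi=1.196;F=np.array([np.cos(psi),np.sin(psi),0]);L=np.array([-F[1],F[0],0]);r=now()[1];p=now()[0]
print(r[:,1],np.arctan2(r[1,1],r[0,1])-np.pi/2+2*np.pi,'tilt',np.arccos(-r[2,2]))
E
```

```text
t: 9.37
tool_pos: [0.5587, -0.3184, 0.0969]
tool_rot: [-1.42, 2.076, 0.517]
contact_force: [0.5, -0.1, -1.6]
opening: 0.0241
grip_force: 78.4
[-0.8854  0.3887  1.5748  0.5956  1.5698  2.505 ]
[-0.9318  0.363  -0.0034] 7.482495122208314 tilt 0.6984735192605075
```

View pics/w3b.png

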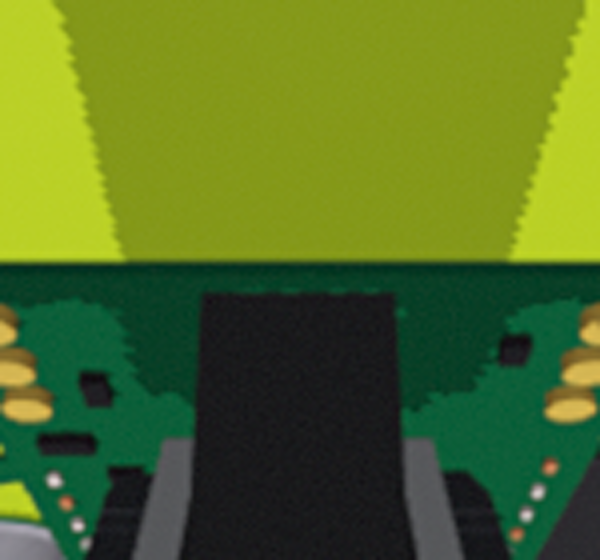

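The wrist crop shows the heatsink centred between the pads. The rear board edge is horizontal at image row ~185.8, so the yaw is fine. Next I check the pitch from the edge geometry and the side camera.

```bash
python3 - <<'E'
from h import *
o=ctrl.get_obs();c=cam('wrist',o);p,r=now()
im=cv2.imread('pics/w3.png').astype(int)
row=im[188];g=(row[:,1]>row[:,0]*1.15)&(row[:,2]<80)&(row[:,1]<140);x=np.where(g)[0];print('rear cols',x.min(),x.max())
F=np.array([np.cos(1.199),np.sin(1.199),0])
for z in(.075,.0825,.09):
    a=at(c,x.min(),186,z);b=at(c,x.max(),186,z);m=(a+b)/2;print(z,'width',np.linalg.norm(a-b),'rear along F from tcp',(m-p)@F,'lat',(m-p)@[-F[1],F[0],0])
s=cam('side');sc=cam('scene')
M=m=at(c,(x.min()+x.max())/2,186,.0825)
print([pix(s,M+k*F+e*.05*np.array([-F[1],F[0],0])) for k,e in((0,1),(0,-1),(.16,1),(.16,-1))])
b=cv2.imread('pics/s3.png');cv2.imwrite('pics/s3b.png',cv2.resize(b[150:290,270:410],None,fx=4.2,fy=4.2,interpolation=2))
E
```

```text
rear cols 85 352
0.075 width 0.14589248525683912 rear along F from tcp -0.02647262839218341 lat -0.01973434352944539
0.0825 width 0.132473887525309 rear along F from tcp -0.03806475789249531 lat -0.017902434546205492
0.09 width 0.11905528979377886 rear along F from tcp -0.0496568873928072 lat -0.016070525562965468
[[np.float64(357.8), np.float64(276.8)], [np.float64(393.6), np.float64(264.9)], [np.float64(326.4), np.float64(227.9)], [np.float64(359.3), np.float64(218.3)]]
```

View pics/s3b.png

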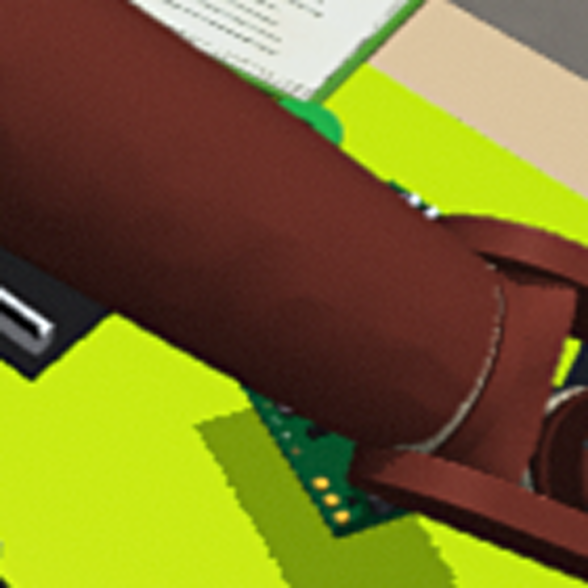

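```bash
python3 - <<'E'
from h import *
im=cv2.imread('pics/w3.png').astype(int)
B,G,Rr=im[...,0],im[...,1],im[...,2]
m=((G>Rr*1.6)&(G>B*1.15)&(Rr<70)&(G>25)).astype(np.uint8)
n,l,st,_=cv2.connectedComponentsWithStats(m)
for k in np.argsort(-st[1:,4])[:6]+1: print(k,st[k])
for v in range(182,300,8):
    x=np.where(m[v,100:420])[0]+100; 
    if len(x): print(v,x.min(),x.max(), [int(i) for i in x[np.where(np.diff(x)>3)[0]]],[int(i) for i in x[np.where(np.diff(x)>3)[0]+1]])
print(im[190,100:420:10].tolist())
E
```

```text
1 [  42  185  311   80 8110]
7 [172 276  14   5  45]
10 [368 324   5   4  14]
9 [364 318   3   6  11]
4 [174 249   8   1   8]
3 [135 245   5   3   8]
190 100 352 [109] [157]
198 103 347 [122, 169, 229, 324] [161, 184, 278, 339]
206 103 342 [106, 135, 173, 229, 304, 324] [110, 166, 184, 279, 313, 336]
214 124 338 [148, 174, 199, 229, 319] [171, 189, 206, 280, 334]
222 100 333 [139, 160, 179, 228, 315] [150, 175, 193, 280, 330]
230 100 329 [104, 124, 165, 173, 189, 220] [116, 155, 169, 180, 203, 288]
238 164 325 [169, 191, 206, 217, 292, 315] [178, 195, 216, 291, 296, 319]
246 136 321 [137, 194, 205] [189, 199, 303]
254 193 316 [200, 306] [305, 311]
262 199 312 [200] [308]
278 172 183 [] []
[[55, 93, 10], [29, 80, 58], [40, 207, 185], [39, 207, 185], [39, 208, 186], [37, 208, 185], [57, 97, 13], [44, 76, 5], [39, 64, 12], [34, 61, 4], [40, 64, 9], [37, 62, 9], [37, 62, 5], [40, 64, 10], [37, 62, 2], [38, 62, 5], [39, 64, 7], [40, 63, 9], [36, 62, 4], [40, 66, 15], [36, 62, 7], [38, 64, 9], [40, 64, 12], [37, 62, 7], [38, 62, 9], [41, 60, 8], [38, 208, 185], [36, 206, 184], [34, 206, 184], [38, 206, 184], [38, 206, 184], [37, 206, 184]]
```

```bash
cat > fit.py <<'E'
from h import *
from scipy.optimize import least_squares
o=ctrl.get_obs();c=cam('wrist',o);p,r=now()
def bd(v):
    Rb=R.from_euler('ZYX',[v[3],v[4],v[5]]).as_matrix(); return Rb
def res(v):
    Rb=bd(v);P=lambda x,y:np.array(pix(c,p+v[:3]+Rb@[x,y,0]))
    e=list(P(0,.05)-RL)+list(P(0,-.05)-RR)
    for s,q in((1,EL),(-1,ER)):
        a,b=P(.02,s*.05),P(.09,s*.05); e.append((a+(b-a)*(q[1]-a[1])/(b[1]-a[1]))[0]-q[0])
    return e
def pix(c,X):
    f,cx,cy,Rc,t=c; p=Rc@np.array(X)+t; return cx+f*p[0]/p[2],cy+f*p[1]/p[2]
E
cat > f1.py <<'E'
exec(open('fit.py').read())
RL=np.array([354.7,185.6]);RR=np.array([154.4,185.6]);EL=(312.2,262);ER=(199.2,262)
s=least_squares(res,[-.015,-.035,-.014,1.2,0,0]);v=s.x;print(v,np.abs(s.fun).max())
F=np.array([np.cos(v[3]),np.sin(v[3]),0]);print('along',v[:3]@F,'lat',v[:3]@[-F[1],F[0],0],'rear z',p[2]+v[2])
# side camera check of rear-left corner and left edge
sc=cam('side');Rb=bd(v);print([pix(sc,p+v[:3]+Rb@[x,.05,0]) for x in(0,.1)])
E
python3 f1.py
```

```text
[-0.0136 -0.0348 -0.016   1.2091  0.0044  0.0025] 6.934897101018578e-12
along -0.03735851419847827 lat 0.0003598624533135429 rear z 0.08173292659939445
[(np.float64(351.16140380767115), np.float64(279.0648513249198)), (np.float64(330.7242602212392), np.float64(247.20162863267274))]
```

Board is level in the hand (pitch 0.004). Its middle lies 42.6 mm ahead of the TCP and its underside 18.4 mm below it. Next, over to the load position.

```bash
cat >> h.py <<'E'
HOME=np.array([.549,.153]);PS=1.653
def tgt(s,z,psi=PS,lat=0):
    "tcp for board_middle s ahead of home, underside at z"
    F=np.array([np.cos(psi),np.sin(psi)]);L=np.array([-F[1],F[0]]);q=HOME+F*(s-.0426)+L*lat
    return np.array([q[0],q[1],z+.0184])
E
python3 - <<'E'
from h import *
p,r=now();r1=down(PS-.005+np.pi/2,.70)
p1,r1=plan(p,r,tgt(-.150,.070),r1,20);print(p1)
plan(p1,r1,tgt(-.150,.034),r1,10)
E
```

```text
20 rows mm [-10.4   2.    9.4] turn [-0.0146 -0.0001 -0.0171]
[ 0.5648 -0.0389  0.0884]
10 rows mm [2.3 0.  2.8] turn [0. 0. 0.]
```

```bash
for i in 1 2; do python3 -m crank '[[-10.4,2,9.4,-0.0146,0,-0.0171,-1],[-10.4,2,9.4,-0.0146,0,-0.0171,-1],[-10.4,2,9.4,-0.0146,0,-0.0171,-1],[-10.4,2,9.4,-0.0146,0,-0.0171,-1],[-10.4,2,9.4,-0.0146,0,-0.0171,-1],[-10.4,2,9.4,-0.0146,0,-0.0171,-1],[-10.4,2,9.4,-0.0146,0,-0.0171,-1],[-10.4,2,9.4,-0.0146,0,-0.0171,-1],[-10.4,2,9.4,-0.0146,0,-0.0171,-1],[-10.4,2,9.4,-0.0146,0,-0.0171,-1]]' 80; done
python3 - <<'E'
from h import *
p,r=now();print(ctrl.get_obs()['q']);print('yaw',np.arctan2(r[1,1],r[0,1])-np.pi/2+2*np.pi,'tilt',np.arccos(-r[2,2]),'roll',r[2,1])
plan(p,r,tgt(-.150,.034),down(PS-.005+np.pi/2,.70),10)
snap('wrist','w4.png')
im=cv2.imread('pics/w4.png');cv2.imwrite('pics/w4b.png',cv2.resize(im[100:384,60:450],None,fx=2,fy=2,interpolation=2))
E
```

```text
t: 10.3
tool_pos: [0.5767, -0.1766, 0.0905]
tool_rot: [-1.665, 1.926, 0.61]
contact_force: [-0.0, -0.4, -3.1]
opening: 0.0238
grip_force: 78.4
t: 11.13
tool_pos: [0.5627, -0.0362, 0.0857]
tool_rot: [-1.897, 1.752, 0.696]
contact_force: [-0.1, 0.4, -2.0]
opening: 0.0239
grip_force: 78.4
[-0.4779  0.2489  1.7727  0.5773  1.5468  2.4415]
yaw 1.6513004984418913 tilt 0.7006620349929485 roll 0.0028533268038138937
10 rows mm [ 2.4 -0.2  2.4] turn [0.0004 0.0001 0.0001]
```

View pics/w4b.png

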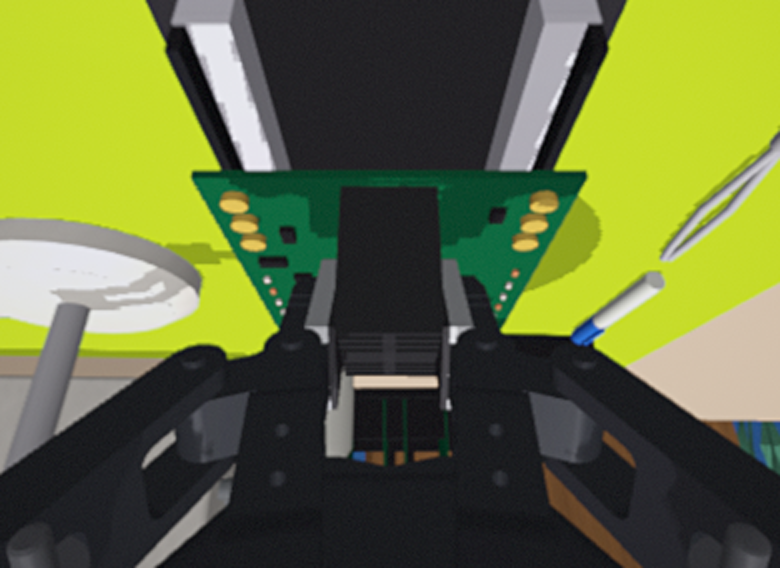

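Rails are centred at column ~386 in the crop at both rows 25 and 170, and the board at ~389.5, so they are almost aligned. I compute the offset.

```bash
python3 - <<'E'
from h import *
o=ctrl.get_obs();c=cam('wrist',o)
g=lambda u,v,z:at(c,60+u/2-.2,100+v/2-.2,z)
pts=[]
for a,b,v in((232,540,25),(187,598,25),(272,500,170),(243,530,170)):
    A,B=g(a,v,.026),g(b,v,.026);m=(A+B)/2;pts.append(m);print(m[:2],'width',np.linalg.norm(A-B), 'line x',.549-.0824*(m[1]-.153))
d=pts[2]+pts[3]-pts[0]-pts[1];print('rail yaw',np.arctan2(d[1],d[0]))
b=[g(587,174,p:=o['tool_pos'][2]-.016),g(192,174,p)];m=(b[0]+b[1])/2;d=b[0]-b[1];print('board rear',m,'width',np.linalg.norm(d),'yaw',np.arctan2(d[1],d[0])-np.pi/2,'line x',.549-.0824*(m[1]-.153))
E
```

```text
[ 0.5659 -0.0789] width 0.08591785374076967 line x 0.5681061269244813
[ 0.564 -0.079] width 0.11466391163485727 line x 0.5681183583189057
[ 0.56   -0.0047] width 0.0897887696171986 line x 0.5619947431084505
[ 0.5597 -0.0047] width 0.1130251825604746 line x 0.5619962440659355
rail yaw 1.6395445754785776
board rear [ 0.5643 -0.07    0.0696] width 0.09909976941278979 yaw -4.635050475456296 line x 0.5673788054696146
```

```bash
sed -i 's/HOME=np.array(\[.549,.153\]);PS=1.653/HOME=np.array([.5475,.153]);PS=1.648/' h.py
python3 - <<'E'
from h import *
p,r=now();r1=down(PS+np.pi/2,.70)
plan(p,r,tgt(-.152,.028),r1,10)
E
```

```text
10 rows mm [ 3.1 -0.   2.5] turn [0.0007 0.0003 0.0002]
```

```bash
python3 -m crank '[[3.1,0,2.5,0.0005,0,0,-1],[3.1,0,2.5,0.0005,0,0,-1],[3.1,0,2.5,0.0005,0,0,-1],[3.1,0,2.5,0.0005,0,0,-1],[3.1,0,2.5,0.0005,0,0,-1],[3.1,0,2.5,0.0005,0,0,-1],[3.1,0,2.5,0.0005,0,0,-1],[3.1,0,2.5,0.0005,0,0,-1],[3.1,0,2.5,0.0005,0,0,-1],[3.1,0,2.5,0.0005,0,0,-1]]' 80
python3 -m crank '[[0,0,0,0,0,0,-1],[0,0,0,0,0,0,-1],[0.6,0,0.8,0,0,0,-1],[0,0,0,0,0,0,-1],[0,0,0,0,0,0,-1],[0.6,0,0.8,0,0,0,-1],[0,0,0,0,0,0,-1],[0,0,0,0,0,0,-1],[0,0,0,0,0,0,-1],[0,0,0,0,0,0,-1]]'
```

```text
t: 12.02
tool_pos: [0.5635, -0.0453, 0.0462]
tool_rot: [-1.891, 1.754, 0.69]
contact_force: [-0.1, -0.4, -1.9]
opening: 0.0237
grip_force: 78.6
t: 12.85
tool_pos: [0.5635, -0.045, 0.0447]
tool_rot: [-1.891, 1.754, 0.69]
contact_force: [-0.1, -1.0, -2.1]
opening: 0.0238
grip_force: 78.6
```

```bash
for i in 1 2; do python3 -m crank '[[0.3,0,0.4,0,0,0,-1],[0.3,0,0.4,0,0,0,-1],[0,0,0,0,0,0,-1],[0,0,0,0,0,0,-1],[0,0,0,0,0,0,-1],[0,0,0,0,0,0,-1],[0,0,0,0,0,0,-1],[0,0,0,0,0,0,-1],[0,0,0,0,0,0,-1],[0,0,0,0,0,0,-1]]' 80|grep -E 'pos|force'; done
```

```text
tool_pos: [0.5636, -0.045, 0.0438]
contact_force: [-0.1, -1.2, 0.0]
grip_force: 78.7
tool_pos: [0.5636, -0.045, 0.0437]
contact_force: [-3.3, -0.3, 5.0]
grip_force: 79.6
```

```bash
python3 -m crank '[[-0.3,0,-0.4,0,0,0,-1],[-3.1,0,2.6,0,0,0,-1],[-3.1,0,2.6,0,0,0,-1],[-3.1,0,2.6,0,0,0,-1],[-3.1,0,2.6,0,0,0,-1],[-3.1,0,2.6,0,0,0,-1],[-3.1,0,2.6,0,0,0,-1],[-3.1,0,2.6,0,0,0,-1],[0,0,0,0,0,0,-1],[0,0,0,0,0,0,-1]]' 80
python3 - <<'E'
from h import *
p,r=now();F=np.array([np.cos(PS),np.sin(PS)]);print('yaw',np.arctan2(r[1,1],r[0,1])-np.pi/2+2*np.pi,'tilt',np.arccos(-r[2,2]),'roll',r[2,1], 's',(p[:2]-HOME)@F+.0426,'lat',(p[:2]-HOME)@[-F[1],F[0]],ctrl.get_obs()['wrist_torque'])
snap('wrist','w5.png')
im=cv2.imread('pics/w5.png').astype(int);B,G,Rr=im[...,0],im[...,1],im[...,2]
m=((G>Rr*1.6)&(G>B*1.15)&(Rr<70)&(G>25))
for v in range(180,192,2): x=np.where(m[v,140:380])[0]+140; print(v,len(x),(x.min(),x.max()) if len(x) else '')
for v in(206,214,222,238,254,262): x=np.where(m[v,140:380])[0]+140; print(v,x.min(),x.max())
# rail bright ledge spans
for v in(130,150,170): 
    x=np.where(im[v].min(1)>120)[0]; print(v,[(int(a[0]),int(a[-1])) for a in np.split(x,np.where(np.diff(x)>2)[0]+1) if len(a)>3])
E
```

```text
t: 15.35
tool_pos: [0.5618, -0.0158, 0.0438]
tool_rot: [-1.89, 1.752, 0.69]
contact_force: [3.0, -0.8, 5.6]
opening: 0.0239
grip_force: 79.5
yaw 1.645899315849837 tilt 0.7017809183571244 roll -0.002133835753965252 s -0.12682161472023679 lat -0.001286273795808823 [ 0.0017 -0.056  -0.1402]
180 0 
182 0 
184 0 
186 196 (np.int64(157), np.int64(352))
188 196 (np.int64(157), np.int64(352))
190 195 (np.int64(157), np.int64(351))
206 166 342
214 171 338
222 175 333
238 185 324
254 194 315
262 199 310
130 [(114, 151), (358, 395)]
150 [(122, 150), (357, 386)]
170 [(135, 161), (348, 374)]
```

Board and rails are both centred at column 254.5, so I slide on.

```bash
for i in 1 2; do python3 -m crank '[[-0.1,0,-0.2,0,0,0,-1],[-3.1,0,2.6,0,0,0,-1],[-3.1,0,2.6,0,0,0,-1],[-3.1,0,2.6,0,0,0,-1],[-3.1,0,2.6,0,0,0,-1],[-3.1,0,2.6,0,0,0,-1],[-3.1,0,2.6,0,0,0,-1],[-3.1,0,2.6,0,0,0,-1],[-3.1,0,2.6,0,0,0,-1],[0,0,0,0,0,0,-1]]' 80 |grep -E 'pos|rot|force'; done
python3 - <<'E'
from h import *
p,r=now();F=np.array([np.cos(PS),np.sin(PS)]);print('yaw',np.arctan2(r[1,1],r[0,1])-np.pi/2+2*np.pi,'tilt',np.arccos(-r[2,2]),'roll',r[2,1], 's',(p[:2]-HOME)@F+.0426,'lat',(p[:2]-HOME)@[-F[1],F[0]],ctrl.get_obs()['wrist_torque'],ctrl.get_obs()['q'])
E
```

```text
tool_pos: [0.5592, 0.0158, 0.0438]
tool_rot: [-1.891, 1.753, 0.689]
contact_force: [1.0, -1.8, 4.8]
grip_force: 79.5
tool_pos: [0.5563, 0.049, 0.0438]
tool_rot: [-1.891, 1.753, 0.691]
contact_force: [1.9, -0.5, 4.0]
grip_force: 79.5
yaw 1.6464476513801225 tilt 0.7017225049136692 roll -0.0007823440522680136 s -0.061806635009647615 lat -0.0007290511236253268 [-0.1648 -0.1751 -0.1183] [-0.3532  0.248   1.8595  0.6373  1.4098  2.4839]
```

```bash
python3 -m crank '[[-0.1,0,-0.2,0,0,0,-1],[-3.1,0,2.6,0,0,0,-1],[-3.1,0,2.6,0,0,0,-1],[-3.1,0,2.6,0,0,0,-1],[-3.1,0,2.6,0,0,0,-1],[-3.1,0,2.6,0,0,0,-1],[-3.1,0,2.6,0,0,0,-1],[-3.1,0,2.6,0,0,0,-1],[-3.1,0,2.6,0,0,0,-1],[0,0,0,0,0,0,-1]]' 80 |grep -E 'pos|force'
python3 -m crank '[[-1.5,0,1.3,0,0,0,-1],[-1.5,0,1.3,0,0,0,-1],[-1.5,0,1.3,0,0,0,-1],[-1.5,0,1.3,0,0,0,-1],[-1.5,0,1.3,0,0,0,-1],[-1.5,0,1.3,0,0,0,-1],[-1.5,0,1.3,0,0,0,-1],[-1.5,0,1.3,0,0,0,-1],[0,0,0,0,0,0,-1],[0,0,0,0,0,0,-1]]' | grep -E 'pos|force'
```

```text
tool_pos: [0.5535, 0.0812, 0.0438]
contact_force: [0.4, 1.8, -0.8]
grip_force: 79.0
tool_pos: [0.5527, 0.0963, 0.0438]
contact_force: [0.2, 1.3, -2.0]
grip_force: 78.8
```

```bash
python3 -m crank '[[-0.9,0,0.8,0,0,0,-1],[-0.9,0,0.8,0,0,0,-1],[-0.9,0,0.8,0,0,0,-1],[-0.9,0,0.8,0,0,0,-1],[-0.9,0,0.8,0,0,0,-1],[-0.9,0,0.8,0,0,0,-1],[-0.9,0,0.8,0,0,0,-1],[-0.9,0,0.8,0,0,0,-1],[0,0,0,0,0,0,-1],[0,0,0,0,0,0,-1]]' | grep -E 'pos|force'
python3 -m crank '[[-0.6,0,0.5,0,0,0,-1],[-0.6,0,0.5,0,0,0,-1],[-0.6,0,0.5,0,0,0,-1],[-0.6,0,0.5,0,0,0,-1],[0,0,0,0,0,0,-1],[0,0,0,0,0,0,-1],[0,0,0,0,0,0,-1],[0,0,0,0,0,0,-1],[0,0,0,0,0,0,-1],[0,0,0,0,0,0,-1]]' | grep -E 'pos|force'
```

```text
tool_pos: [0.5522, 0.1057, 0.0438]
contact_force: [0.3, 0.2, 0.8]
grip_force: 79.0
tool_pos: [0.5523, 0.1078, 0.0438]
contact_force: [0.1, -4.9, 0.4]
grip_force: 79.4
```

```bash
python3 -m crank '[[-0.6,0,0.5,0,0,0,-1],[-0.6,0,0.5,0,0,0,-1],[-0.3,0,0.2,0,0,0,-1],[0,0,0,0,0,0,-1],[0,0,0,0,0,0,-1],[0,0,0,0,0,0,-1],[0,0,0,0,0,0,-1],[0,0,0,0,0,0,-1],[0,0,0,0,0,0,-1],[0,0,0,0,0,0,-1]]' | grep -E 'pos|force|t:'
python3 - <<'E'
from h import *
p,r=now();print('yaw',np.arctan2(r[1,1],r[0,1])-np.pi/2+2*np.pi)
snap('wrist','w6.png')
im=cv2.imread('pics/w6.png').astype(int);B,G,Rr=im[...,0],im[...,1],im[...,2]
m=((G>Rr*1.6)&(G>B*1.15)&(Rr<70)&(G>20))
for v in list(range(182,192,2))+[206,222,238,254]: x=np.where(m[v,140:380])[0]+140; print(v,(x.min(),x.max()) if len(x) else '')
for v in(130,150,170): 
    x=np.where(im[v].min(1)>90)[0]; print(v,[(int(a[0]),int(a[-1])) for a in np.split(x,np.where(np.diff(x)>2)[0]+1) if len(a)>3])
E
```

```text
t: 21.23
tool_pos: [0.5526, 0.1079, 0.0439]
tool_rot: [-1.895, 1.756, 0.685]
contact_force: [-0.5, -14.3, 2.8]
grip_force: 80.2
yaw 1.646169102284766
182 
184 (np.int64(285), np.int64(325))
186 (np.int64(157), np.int64(352))
188 (np.int64(156), np.int64(352))
190 (np.int64(155), np.int64(351))
206 (np.int64(165), np.int64(342))
222 (np.int64(178), np.int64(334))
238 (np.int64(187), np.int64(324))
254 (np.int64(196), np.int64(316))
130 [(113, 144), (152, 155), (369, 400)]
150 [(126, 154), (359, 387)]
170 [(0, 8), (141, 163), (169, 173), (333, 336), (349, 372)]
```

The advance is stopped solidly with 14 N at the expected stop position. I release partly, to about 42 mm, and back out along the tool axis.

```bash
python3 -m crank '[[0.4,0,-0.3,0,0,0,-1],[0,0,0,0,0,0,-0.4],[0,0,0,0,0,0,-0.3],[0,0,0,0,0,0,-0.2],[0,0,0,0,0,0,-0.1],[0,0,0,0,0,0,0],[0,0,0,0,0,0,0.05],[0,0,0,0,0,0,0.05],[0,0,0,0,0,0,0.05],[0,0,0,0,0,0,0.05]]' 20 | grep -E 'pos|force|open'
python3 - <<'E'
from h import *
snap('wrist','w7.png')
a=cv2.imread('pics/w6.png').astype(int);im=cv2.imread('pics/w7.png').astype(int)
for im in(a,im):
    B,G,Rr=im[...,0],im[...,1],im[...,2]
    m=((G>Rr*1.6)&(G>B*1.15)&(Rr<70)&(G>20))
    print([int(np.argmax(m[150:,u]))+150 for u in(165,175,190,300,315,330,345)],[(int(x.min()),int(x.max())) for v in(188,206) for x in [np.where(m[v,140:380])[0]+140]])
E
```

```text
tool_pos: [0.5518, 0.1101, 0.0437]
contact_force: [-0.4, -0.4, -0.1]
opening: 0.045
grip_force: 0.0
[186, 186, 185, 184, 184, 185, 186] [(156, 352), (165, 342)]
[184, 183, 182, 182, 182, 183, 183] [(153, 352), (163, 341)]
```

```bash
for i in 1 2; do python3 -m crank '[[0,0,-5,0,0,0,0.05],[0,0,-8,0,0,0,0.05],[0,0,-8,0,0,0,0.05],[0,0,-8,0,0,0,0.05],[0,0,-8,0,0,0,0.05],[0,0,-8,0,0,0,0.05],[0,0,-8,0,0,0,0.05],[0,0,-8,0,0,0,0.05],[0,0,-8,0,0,0,0.05],[0,0,-5,0,0,0,0.05]]' | grep -E 't:|pos|force|open'; done
python3 - <<'E'
from h import *
o=ctrl.get_obs();c=cam('wrist',o);snap('wrist','w8.png')
im=cv2.imread('pics/w8.png').astype(int);B,G,Rr=im[...,0],im[...,1],im[...,2]
m=((G>Rr*1.6)&(G>B*1.15)&(Rr<70)&(G>20)).astype(np.uint8)
n,l,st,_=cv2.connectedComponentsWithStats(m)
F=np.array([np.cos(PS),np.sin(PS)])
for k in np.argsort(-st[1:,4])[:4]+1:
    ys,xs=np.where(l==k);t=ys.min()+2;xx=xs[ys==t];print(st[k],'top row',t,xx.min(),xx.max())
    ab=[at(c,u,ys.min(),.0284) for u in(xx.min(),xx.max())];mid=(ab[0]+ab[1])/2;d=ab[1]-ab[0]
    print('rear mid',mid,'w',np.linalg.norm(d),'yaw',np.arctan2(d[1],d[0])-np.pi/2,'front s',(mid[:2]-HOME)@F+.16)
E
```

```text
t: 23.0
tool_pos: [0.5558, 0.0616, 0.1013]
tool_rot: [-1.891, 1.754, 0.689]
contact_force: [0.0, 0.3, 0.8]
opening: 0.0448
grip_force: 0.0
t: 23.83
tool_pos: [0.5593, 0.014, 0.1579]
tool_rot: [-1.891, 1.754, 0.689]
contact_force: [0.0, 0.0, 0.4]
opening: 0.0444
grip_force: 0.0
[ 206  141   97   75 3173] top row 143 206 302
rear mid [0.5552 0.0694 0.0284] w 0.09639462181388163 yaw -4.635611685351195 front s 0.07606523935602652
[ 454  287   57   90 1104] top row 289 455 458
rear mid [-0.0859  0.6528  0.0284] w 0.008776298864838319 yaw -4.629362105913656 front s 0.707193018851083
[289 269  18  46 298] top row 271 294 295
rear mid [0.4255 0.509  0.0284] w 0.0023823019754331968 yaw -4.631193547234022 front s 0.524303756292615
[444 292  18  46 273] top row 294 445 446
rear mid [-0.0989  0.7202  0.0284] w 0.0031340598114505984 yaw -4.628686120761275 front s 0.7753834023502926
```

```bash
python3 -c "
from station import ctrl
print(ctrl.finish_job())"
```

```text
the job is handed in; nothing more can be done
None
```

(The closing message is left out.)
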